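# Seat a sample tube in the polarimeter

## Task

Load the short sample tube into the polarimeter: lay it in the V trough on the open bed, then slide it along under the spring roller until it sits on both flanks and its end cap meets the stop ring, press it there for a moment with a steady push of about 7 newtons on the ring, and let go. The end windows are glass, so bring it home gently, with no hard knock on the ring, and leave the long tube and the other things on the bench where they are.

Things in the scene. Friction and masses are not known exactly. Their poses are not given: they have to be found in the camera images.
- sample_tube: Short sample tube, 130 mm long, lying on the white rest, axis 48 mm above the table: glass barrel 22 mm in diameter, at each end a knurled steel cap 32 mm in diameter and 28 mm long, whose outer 5 mm is a 45 degree chamfer down to a flat 22 mm end face. Both ends alike. About 0.15 kg. Origin: middle of the tube, on its axis; x along the tube.
- polarimeter: Fixed cream and grey instrument, 560 mm long (its y), 200 mm deep (its x), with a housing 165 mm high at each end and an open bed between them from y = -150 to +100 mm, its top 85 mm above the table. Lamp housing with the stop ring at +y, display housing at -y. Origin: on the table, below the middle of the trough.
- trough (a point): Point on the axis of a tube seated in the trough, 110.6 mm above the table, over the polarimeter's origin; axes as the polarimeter's, y along the trough towards the stop ring. The aluminium V trough (90 degrees, open upward, 59 mm wide outside) runs from y = -100 to +95 mm; its flanks end 8 mm below this axis.
- roller (a point): Lowest point of the sprung grey roller (14 mm diameter, 24 mm long) under a steel bridge across the trough, 66 mm from trough in y; 3 mm lower than the top of a seated cap, so a tube must slide in under it end first, the chamfer lifting it (spring 3 to 5 N). The slide takes 3 to 10 N. The bridge is 114 mm wide (x), 14 mm thick (y), its top 165 mm above the table.
- ring_hole (a point): Hole in the lamp housing on the trough's axis, y = +100 mm from trough. From it stands the steel stop ring, 28 mm in diameter; its face, square to the axis, is a sprung seat: 12 N per mm, bottoms after 3 mm. The ring screws in and out: its face lies anywhere from y = +79 to +92 mm from trough, not measured, but felt as a sharp rise of the push over the steady drag.
- near_flank: The 45 degree trough flank on the polarimeter's -x side (the robot's side), 195 mm long; origin as the polarimeter's.
- far_flank: The 45 degree trough flank on the polarimeter's +x side, 195 mm long; origin as the polarimeter's.
- rest: White plastic bench rest, fixed, 110 x 150 mm; its two bars (at x = -27 and +27 mm, 8 mm thick) have notches that carry two tubes along its x axis at y = -38 and y = +38 mm, axes 48 mm above the table. Origin: centre of its underside. Between the bars the base is 8 mm thick.
- long_tube: The long tube, like the sample tube but 230 mm long; lies in the other place of the rest and stays there. Origin: its middle, x along it.
- spare_cap: Loose steel screw cap, 30 mm diameter, 16 mm high, standing on the polarimeter's bed beside the trough; leave it. Origin: centre of its underside.
- beaker: Glass beaker, 60 mm diameter, 75 mm high; leave it. Origin: centre of its underside.
- weigh_bottle: Small glass weighing bottle, 40 mm diameter, 45 mm high; leave it. Origin: centre of its underside.
- wash_bottle: Clear plastic bottle, 64 mm diameter, 170 mm high; leave it. Origin: centre of its underside.
- buffer_bottle: Amber glass bottle, 52 mm diameter, 110 mm high; leave it. Origin: centre of its underside.
- tissue_box: Cardboard box, 75 x 110 x 45 mm; leave it. Origin: centre of its underside.
There are look-alikes about, which are no part of the job. Leave any red look-alike of the sample_tube alone.

How it is judged (in metres and radians):
On the way, in this order (a step that is already met when the one before it is completed fails the run):
1. the short tube lies in the V trough (z of sample_tube in the frame of trough between -0.003 and 0.0015 m and x of sample_tube in the frame of trough between -0.002 and 0.002 m and angle between the x axis of sample_tube and the y axis of polarimeter, either way round below 0.04 rad), for 0.1 s.
2. its end cap is pressed on the stop ring with more than 3 N for 0.3 s, while it bears on both flanks (contact force between sample_tube and ring_seat_c0 above 3 N and contact force between sample_tube and near_flank above 0.5 N and contact force between sample_tube and far_flank above 0.5 N), for 0.3 s.
At the end, for the whole second after the job is handed in: The short tube lies at rest in the V trough under the roller, in line with it within 0.03 rad, bearing on both flanks with more than 1 N each, its end cap on the stop ring (gap under 1.5 mm) (distance between sample_tube and ring_seat_c0 below 0.0705 m and angle between the x axis of sample_tube and the y axis of polarimeter, either way round below 0.03 rad and contact force between sample_tube and near_flank above 1 N and contact force between sample_tube and far_flank above 1 N and linear speed of sample_tube below 0.01 m/s); the robot touches nothing.
It fails at once if the end cap hits or presses on the stop ring with more than 14 N (contact force between sample_tube and ring_seat_c0 above 14 N).
It fails at once if another thing on the bench is moved by more than 20 mm (distance of any of long_tube, spare_cap, beaker, weigh_bottle, wash_bottle, buffer_bottle, tissue_box from where it was at the start of the episode above 0.02 m).
It also fails if it takes over 72 s, if anything falls off the work surface, if the arm or the gripper's body presses on something with over 40 N, if the wrist force passes 120 N, or if a joint passes its speed limit or range.

## Robot

A 6-joint arm with a two-finger parallel gripper is mounted at the origin on the work surface. World frame = base frame: x ahead of the robot, y to its left, z up, the work surface at z = 0. Lengths are in mm, angles in rad, forces in N, time in s.
With the tool pointing down it reaches from about 350 to 875 mm from the base axis. Payload 4.2 kg.
Tool frame: the origin (TCP) lies between the finger pads; the fingertips stand 25 mm ahead of it and the grasp point (between the pads) lies 6 mm ahead of it; z points along the fingers, y is the line along which they close (so a half turn about z gives the same grasp; the last joint's range is limited). The gripper opens to 85 mm and grips with 20 to 120 N. Pads are 22 mm wide; open, the fingers measure 114 mm over their backs; the gripper's body (76 mm by 85 mm) begins 54 mm behind the grasp point. The pads swing forward as they close: fully open they stand 13 mm farther back than shut.
Start: joints at [0.259, 0.385, 0.008, 0, -1.194, -0.259], TCP at [624.979, 0.025, 256.312] pointing down, gripper open.
Joint ranges: [-3.14, 3.14], [-1.21, 2.06], [-1.07, 1.41], [-3.16, 2.05], [-2.99, -0.16], [-3.1, 3.1]. Speed limits (rad/s): [2.79, 2.79, 3.14, 3.14, 3.14, 3.14].

## Interface

Orientations are given as a unit quaternion [x, y, z, w].
In Python, from bench import arm gives the robot as it stands.
- The arm moves only by the shell command python3 -m pendant 'ROWS'. ROWS is JSON, a list of rows, each a list of 7 numbers: the shift along the tool's x, y, z in m, then the turn, a rotation vector about the tool's x, y, z in degrees, then the finger opening in m, from 0 to 0.0854. In form: [[x, y, z, wx, wy, wz, fingers], ...]. A call has 1 to 12 rows; each row shifts and turns the commanded pose from where the row before left it, along the tool's axes as they then stand; what a row does not reach is not made up. A row lasts 1/10 s, in which the tool goes at most 50 mm and 8.59 degrees, less where a joint would pass 70% of its speed; a pose out of reach is approached as far as the arm can. A call is refused whole if a number of a shift passes 0.05 or a number of a turn 8.59, either way. A call with a gripper value outside its range is refused whole. The fingers move at their own pace and stop on an object; the grip force is fixed at half the most. Time passes only in rows, so rows that do not move let the fingers close. It gives the time, the measured TCP pose, the force, the opening and the grip force at its end, in the units of the state.
- arm.read_state(): the state, without advancing time (a new reading comes with each control period).
- arm.get_image(name): name is "scene" or "side" or "wrist"; returns a dict with "image" (384x512x3 uint8, red, green, blue), "fx", "fy", "cx", "cy" (pixels), "k1" (the pictures are not rectified: a ray, as slopes to the right and down, at radius r is drawn at 1 + k1 r^2 times it, then the intrinsics apply), "xyz" and "rotation" of the camera in the world. Camera axes: x right, y down, z forward; pixel columns grow to the right and rows downward; lengths in mm; the calibration is good to about 2 mm. A picture is of the moment at which its call begins. There is no depth.
- arm.job_done(): hands the job in; it is judged then, once.
The state is a dict: "clock": time; "joints": joint angles; "joint_vel": joint speeds; "joint_efforts": joint torques, N m; "position": TCP position; "ee_rot": TCP orientation; "contact_force": force on the tool from outside, world axes, zero at the start; "wrist_torque": the same for the moment, N m; "gripper_width": finger opening in mm; "grasp_force": force on a finger pad.
Only numpy, scipy, OpenCV 4.12 (cv2) and the standard library are available. Lean on these libraries where they do the work, as an engineer would, in place of code of your own. Each camera call takes 0.05 s, during which the arm holds its last target. There are 200 camera calls.

## Working session

There is one attempt and no reset: what is moved stays moved. The work goes in short steps, Python scripts to look and compute and a shell command to move; the robot and the scene stay as the last step left them, time stands still between calls to the robot, and variables do not carry over. Pictures are saved under pics/ and viewed, at most 11 in all, crops included, and the job is handed in when it is done.

```bash
mkdir -p pics; ls; python3 - <<'E'
from bench import arm
import cv2,numpy as np,pickle
d={}
for n in ["scene","side","wrist"]:
    r=arm.get_image(n); d[n]=r
    cv2.imwrite(f"pics/{n}0.png",r["image"][:,:,::-1])
    print(n,{k:np.round(v,4).tolist() for k,v in r.items() if k!="image"})
pickle.dump(d,open("im0.pkl","wb"))
print(arm.read_state())
a=d["scene"]["image"];b=d["side"]["image"]
E
```

```text
pics
scene {'fx': 467.6373, 'fy': 467.6373, 'cx': 250.8493, 'cy': 192.5119, 'k1': -0.0693, 'xyz': [1400.7964, -774.0426, 1223.0444], 'rotation': [0.8295, 0.4035, -0.1725, -0.3455]}
side {'fx': 371.8842, 'fy': 371.8842, 'cx': 252.9488, 'cy': 195.6193, 'k1': -0.0279, 'xyz': [391.4017, 701.0922, 865.6822], 'rotation': [-0.038, 0.9227, -0.3828, 0.0251]}
wrist {'fx': 282.4091, 'fy': 282.4091, 'cx': 249.5717, 'cy': 193.4791, 'k1': -0.034, 'xyz': [626.2758, -70.3632, 372.065], 'rotation': [0.0005, 0.9902, 0.1397, -0.0012]}
{'clock': 0.15, 'joints': array([ 2.58645192e-01,  3.85368381e-01,  6.93521606e-03, -3.23182055e-04,
       -1.19401502e+00, -2.58563151e-01]), 'joint_vel': array([ 0.00024594, -0.00097282,  0.00079915,  0.0032786 , -0.00151614,
        0.00090679]), 'joint_efforts': array([-6.03353892e-04, -3.92678475e+01,  1.88581592e+01,  4.18858320e+00,
       -3.39302780e-03,  5.70479813e-06]), 'position': array([6.24598287e+02, 3.73562022e-02, 2.55482324e+02]), 'ee_rot': array([-7.07093410e-01,  7.07119654e-01,  5.45090274e-04, -6.38433830e-04]), 'contact_force': array([-0.57655671, -0.41620363,  0.17739364]), 'wrist_torque': array([0.05545151, 0.01935386, 0.01071176]), 'grasp_force': 0.0, 'gripper_width': 85.5993756638836}
```

View pics/scene0.png

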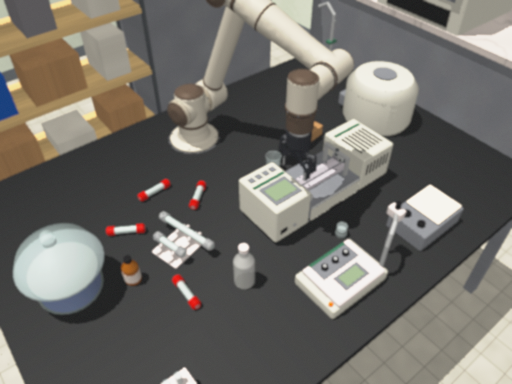

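View pics/side0.png

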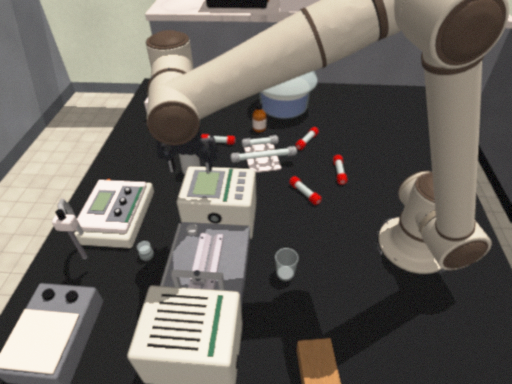

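```bash
cat > h.py <<'E'
import numpy as np,cv2,pickle
from scipy.spatial.transform import Rotation as R
def K(c): return np.array([[c["fx"],0,c["cx"]],[0,c["fy"],c["cy"]],[0,0,1.]])
def D(c): return np.array([c["k1"],0,0,0,0.])
def ray(c,p):
    p=np.array(p,float).reshape(-1,1,2)
    n=cv2.undistortPoints(p,K(c),D(c)).reshape(-1,2)
    d=R.from_quat(c["rotation"]).apply(np.c_[n,np.ones(len(n))]); return np.array(c["xyz"]),d
def plane(c,p,z):
    o,d=ray(c,p); return o+d*((z-o[2])/d[:,2])[:,None]
def proj(c,X):
    r=R.from_quat(c["rotation"]).inv(); X=np.array(X,float).reshape(-1,3)
    return cv2.projectPoints(X,r.as_rotvec(),-r.apply(c["xyz"]),K(c),D(c))[0].reshape(-1,2)
def tri(c1,p1,c2,p2):
    o1,d1=ray(c1,p1);o2,d2=ray(c2,p2);out=[]
    for a,b in zip(d1,d2):
        s=np.linalg.lstsq(np.c_[a,-b],o2-o1,rcond=None)[0]
        q1=o1+a*s[0];q2=o2+b*s[1];out.append([*((q1+q2)/2),np.linalg.norm(q1-q2)])
    return np.array(out)
E
python3 - <<'E'
import pickle,cv2,numpy as np
d=pickle.load(open("im0.pkl","rb"))
def cr(n,x,y,w,h,s=4): return cv2.resize(d[n]["image"][y:y+h,x:x+w,::-1],None,fx=s,fy=s,interpolation=cv2.INTER_CUBIC)
a=np.hstack([cr("scene",140,195,90,75),cr("side",215,115,100,75)])
b=np.hstack([cr("scene",230,110,100,75),cr("side",165,210,90,75)])
cv2.imwrite("pics/c1.png",np.vstack([a,b]))
E
```

```text
(no output)
```

View pics/c1.png

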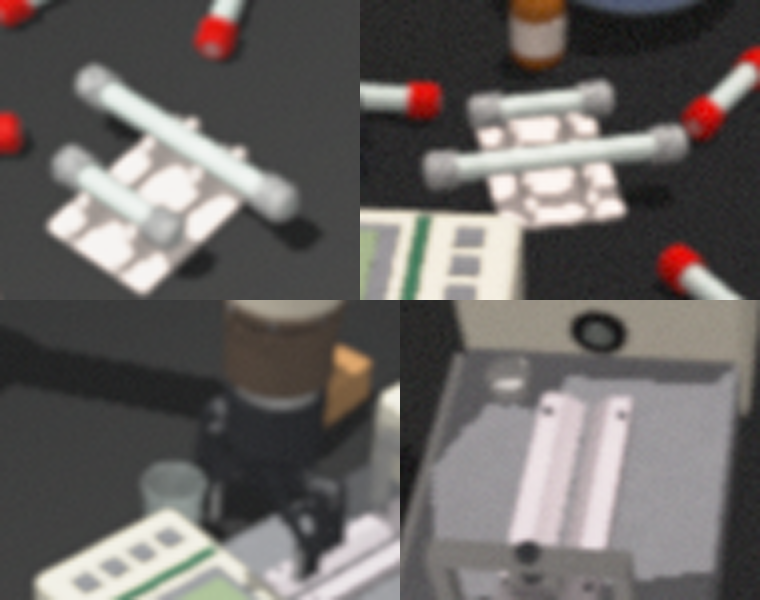

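View pics/wrist0.png

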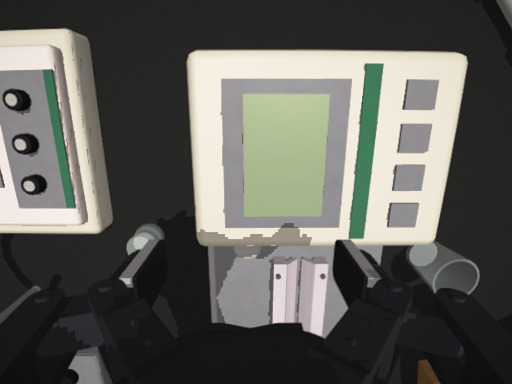

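```bash
python3 - <<'E'
from h import *
np.set_printoptions(precision=1,suppress=True)
d=pickle.load(open("im0.pkl","rb"));s,e,w=d["scene"],d["side"],d["wrist"]
P=[[158,236.3],[180.5,251.2]];Q=[[274.8,139.3],[246.3,141.8]]
for A in (plane(s,P,48),plane(e,Q,48),tri(s,P,e,Q)): print(A,np.linalg.norm(A[1,:3]-A[0,:3]),np.degrees(np.arctan2(*(A[1]-A[0])[1::-1])))
L=[[163.5,215.5],[208.5,243.5]];print(A:=plane(s,L,48),np.linalg.norm(A[1]-A[0]))
# trough end edges & lens hole at side
f=lambda x,y:[(x-400)/4+165,(y-300)/4+210]
T=[f(541,395),f(632,397),f(512,543),f(604,553)]
print("side trough top",plane(e,T,102.6))
print("wrist trough",plane(w,[[272,258],[327,258],[272,330],[322,330]],102.6))
print("bed wrist edges",plane(w,[[210,246],[383,246]],85))
print("display housing wrist top",plane(w,[[189,57],[468,57],[197,244],[436,244]],165))
print("lens side",plane(e,[f(599,332)],110.6))
E
```

```text
[[ 426.9 -412.6   48. ]
 [ 525.6 -387.1   48. ]] 101.9993588732186 14.490602966377043
[[ 424.8 -413.    48. ]
 [ 527.7 -390.9   48. ]] 105.30282587208981 12.131578711882273
[[ 425.4 -412.7   47.5    1.8]
 [ 527.3 -387.8   50.3    0. ]] 104.91261399824629 13.701525071835958
[[ 357.3 -350.9   48. ]
 [ 554.8 -298.9   48. ]] 204.18842593232125
side trough top [[599.2  91.6 102.6]
 [538.8  88.7 102.6]
 [595.  207.2 102.6]
 [538.1 209.8 102.6]]
wrist trough [[601.8  78.7 102.6]
 [542.9  79.  102.6]
 [599.6 172.7 102.6]
 [541.1 173.3 102.6]]
bed wrist edges [[669.9  73.4  85. ]
 [474.9  74.2  85. ]]
display housing wrist top [[ 666.6 -106.7  165. ]
 [ 475.2 -108.5  165. ]
 [ 668.2   31.5  165. ]
 [ 472.9   32.6  165. ]]
lens side [[568.   40.6 110.6]]
```

The pictures show the sample tube with bare steel caps at scene (169,244) on the rest. Look-alikes are the long tube at scene (186,230) and four red-capped tubes at scene (154,190), (198,194), (126,230) and (186,291). The close crop confirms the choice: it is the short one with grey caps, and its caps lie 102 mm apart as they should. Next I move over the rest to measure it more closely.

```bash
python3 -m pendant '[[0.0387,0.009,0,0,0,0,0.085],[0.0387,0.009,0,0,0,0,0.085],[0.0387,0.009,0,0,0,0,0.085],[0.0387,0.009,0,0,0,0,0.085],[0.0387,0.009,0,0,0,0,0.085],[0.0387,0.009,0,0,0,0,0.085],[0.0387,0.009,0,0,0,0,0.085],[0.0387,0.009,0,0,0,0,0.085],[0.0387,0.009,0,0,0,0,0.085],[0.0387,0.009,0,0,0,0,0.085]]'
python3 -m pendant '[[0,0,0,0,0,8.47,0.05],[0,0,0,0,0,8.47,0.05],[0,0,0,0,0,8.47,0.05],[0,0,0,0,0,8.47,0.05],[0,0,0,0,0,8.47,0.05],[0,0,0,0,0,8.47,0.05],[0,0,0,0,0,8.47,0.05],[0,0,0,0,0,8.47,0.05],[0,0,0,0,0,8.47,0.05],[0,0,0,0,0,0,0.05]]'
python3 - <<'E'
from bench import arm
import pickle,cv2
r=arm.get_image("wrist");s=arm.read_state();pickle.dump((r,s),open("im1.pkl","wb"));cv2.imwrite("pics/w1.png",r["image"][:,:,::-1]);print(s["position"],s["ee_rot"])
E
```

```text
clock: 1.15
position: [534.3, -388.4, 255.9]
ee_rot: [0.707, -0.707, -0.0, 0.0]
contact_force: [0.3, -1.0, -0.1]
gripper_width: 84.7
grasp_force: 0.0
clock: 2.15
position: [534.8, -386.9, 255.8]
ee_rot: [-0.12, 0.993, 0.0, -0.0]
contact_force: [-0.6, -0.0, 0.6]
gripper_width: 50.0
grasp_force: 0.0
[ 534.84170563 -386.86845435  255.88358433] [-1.21336755e-01  9.92611309e-01  2.73550793e-04 -3.24588634e-04]
```

View pics/w1.png

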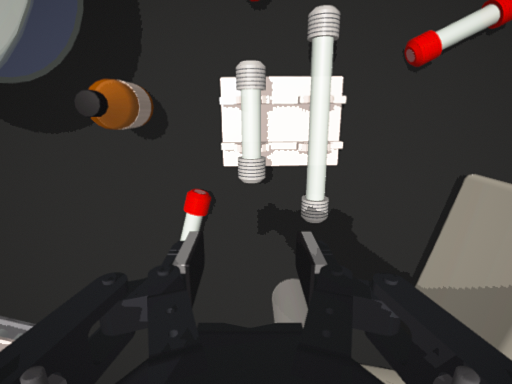

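```bash
python3 - <<'E'
from h import *
np.set_printoptions(precision=1,suppress=True)
r,s=pickle.load(open("im1.pkl","rb"));im=r["image"].astype(int)
for row in (70,78,100,115,130,145,165,175):
    g=im[row,225:280].sum(1); print(row,g[::1].tolist() if row in(70,115,165) else '')
P=[[250.8,75],[251.5,170]]
print(plane(r,P,48)); E=plane(r,[[250.6,61.5],[251.5,183]],54);print(E,E.mean(0),np.linalg.norm(E[1]-E[0]))
L=plane(r,[[324,24],[315,208]],48);print(L,L.mean(0),np.linalg.norm(L[1]-L[0]))
for A in (plane(r,P,48),L): print(np.degrees(np.arctan2(*(A[1]-A[0])[1::-1])))
print(R.from_quat(s["ee_rot"]).as_matrix())
E
```

```text
70 [135, 134, 132, 135, 132, 135, 133, 133, 134, 131, 166, 292, 411, 488, 562, 600, 625, 642, 656, 661, 678, 696, 720, 723, 717, 716, 704, 691, 678, 661, 632, 603, 603, 587, 565, 527, 499, 472, 433, 347, 216, 134, 130, 132, 136, 135, 132, 135, 134, 134, 135, 133, 135, 134, 133]
78 
100 
115 [760, 760, 760, 761, 760, 760, 760, 760, 761, 761, 760, 760, 761, 761, 761, 764, 684, 649, 682, 708, 723, 731, 738, 749, 753, 749, 747, 738, 724, 711, 696, 678, 652, 604, 537, 451, 551, 565, 564, 561, 560, 553, 614, 764, 761, 759, 759, 759, 759, 759, 759, 759, 758, 758, 758]
130 
145 
165 [765, 765, 765, 765, 764, 765, 764, 764, 764, 763, 763, 764, 757, 487, 358, 377, 395, 468, 546, 560, 566, 551, 650, 677, 680, 675, 670, 663, 658, 644, 540, 529, 518, 458, 429, 405, 352, 297, 320, 295, 366, 490, 502, 497, 492, 518, 700, 733, 728, 724, 720, 716, 714, 717, 627]
175 
[[ 429.8 -411.6   48. ]
 [ 530.3 -386.1   48. ]]
[[ 417.7 -414.8   54. ]
 [ 544.1 -382.7   54. ]] [ 480.9 -398.8   54. ] 130.38904031272298
[[ 363.3 -350.1   48. ]
 [ 557.5 -299.8   48. ]] [ 460.4 -324.9   48. ] 200.59439668986053
14.268200251858485
14.51273924986437
[[-1.  -0.2 -0. ]
 [-0.2  1.   0. ]
 [ 0.   0.  -1. ]]
```

The wrist view shows the short tube at (251,123) in the left place of the rest, with the long tube at (320,115) beside it. The measured length of 130.4 mm and the 76 mm spacing both agree with the description. I go down to the tube.

```bash
python3 -m pendant '[[0.028,0.0007,0,0,0,-0.35,0.05],[0.028,0.0007,0,0,0,0,0.05],[0,0,0.04,0,0,0,0.05],[0,0,0.04,0,0,0,0.05],[0,0,0.04,0,0,0,0.05],[0,0,0.03,0,0,0,0.05],[0,0,0.02,0,0,0,0.05],[0,0,0.01,0,0,0,0.05],[0,0,0.009,0,0,0,0.05],[0,0,0,0,0,0,0.05],[0,0,0,0,0,0,0.05]]'
python3 - <<'E'
from bench import arm
import pickle,cv2
r=arm.get_image("wrist");s=arm.read_state();pickle.dump((r,s),open("im2.pkl","wb"));cv2.imwrite("pics/w2.png",r["image"][:,:,::-1]);print(s["position"],s["contact_force"])
E
```

```text
clock: 3.3
position: [480.9, -399.5, 68.3]
ee_rot: [-0.123, 0.992, -0.001, 0.001]
contact_force: [0.0, -0.6, -0.2]
gripper_width: 49.9
grasp_force: 0.0
[ 481.04214292 -399.51715779   68.57758348] [ 0.85283156  0.07367688 -0.07556444]
```

View pics/w2.png

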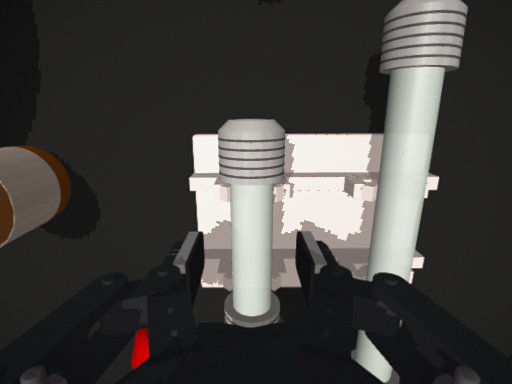

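Pads straddle the barrel evenly (pads at columns 197 and 305, barrel at 252), clear of the long tube. Lower 2 mm and close.

```bash
python3 -m pendant '[[0,0,0.002,0,0,0,0.05],[0,0,0,0,0,0,0.01],[0,0,0,0,0,0,0],[0,0,0,0,0,0,0],[0,0,0,0,0,0,0],[0,0,0,0,0,0,0]]'
python3 -m pendant '[[0,0,-0.005,0,0,0,0],[0,0,-0.02,0,0,0,0],[0,0,-0.04,0,0,0,0],[0,0,-0.04,0,0,0,0],[0,0,-0.04,0,0,0,0],[0,0,-0.04,0,0,0,0],[0,0,-0.02,0,0,0,0],[0,0,0,0,0,0,0]]'
```

```text
clock: 3.95
position: [480.4, -398.9, 66.0]
ee_rot: [-0.123, 0.992, 0.0, 0.0]
contact_force: [-0.7, 3.1, 5.0]
gripper_width: 19.9
grasp_force: 58.6
clock: 4.75
position: [481.5, -400.3, 274.3]
ee_rot: [-0.123, 0.992, -0.003, 0.003]
contact_force: [-0.2, 0.1, -2.2]
gripper_width: 19.4
grasp_force: 58.9
```

```bash
python3 -m pendant '[[0,0,0,0,0,-8.52,0],[0,0,0,0,0,-8.52,0],[0,0,0,0,0,-8.52,0],[0,0,0,0,0,-8.52,0],[0,0,0,0,0,-8.52,0],[0,0,0,0,0,-8.52,0],[0,0,0,0,0,-8.52,0],[0,0,0,0,0,-8.52,0],[0,0,0,0,0,-8.52,0],[0,0,0,0,0,0,0]]'
python3 -m pendant '[[-0.04,0,0,0,0,0,0],[-0.046,0,0,0,0,0,0],[-0.046,0,0,0,0,0,0],[-0.046,0,0,0,0,0,0],[-0.046,0,0,0,0,0,0],[-0.046,0,0,0,0,0,0],[-0.046,0,0,0,0,0,0],[-0.046,0,0,0,0,0,0],[-0.046,0,0,0,0,0,0],[-0.046,0,0,0,0,0,0],[-0.046,0,0,0,0,0,0],[0,0,0,0,0,0,0]]'
python3 - <<'E'
from bench import arm
import pickle,cv2,numpy as np
r=arm.get_image("wrist");s=arm.read_state();e=arm.get_image("side");pickle.dump((r,s,e),open("im3.pkl","wb"));print(s["position"],s["ee_rot"])
im=r["image"][:,:,::-1]
cv2.imwrite("pics/w3.png",np.hstack([im[:,:400],e["image"][:384,100:500,::-1]]))
E
```

```text
clock: 5.75
position: [479.6, -398.8, 268.0]
ee_rot: [0.712, -0.702, -0.002, 0.0]
contact_force: [0.2, -0.0, -1.6]
gripper_width: 19.7
grasp_force: 58.9
clock: 6.95
position: [473.1, 105.0, 269.3]
ee_rot: [0.713, -0.701, -0.0, 0.0]
contact_force: [0.4, -0.9, -1.3]
gripper_width: 19.8
grasp_force: 58.9
[472.78783948 102.97085966 269.21972041] [ 7.12458249e-01 -7.01713953e-01 -3.92885153e-04  7.85194965e-04]
```

View pics/w3.png

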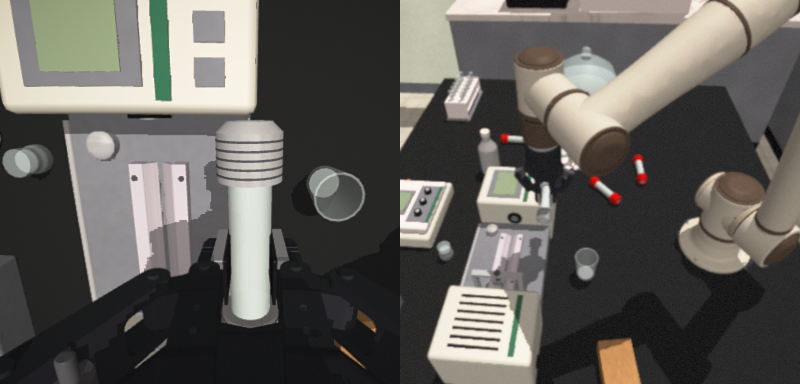

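The tube is held straight, its caps at (250,150) and (250,315) in the wrist view. The trough shows at (160,165) to (163,275), with the spare cap at (103,145) and the beaker at (337,193), both clear of the path. I measure the trough edges by gradient.

```bash
python3 - <<'E'
from h import *
np.set_printoptions(precision=1,suppress=True)
r,s,e=pickle.load(open("im3.pkl","rb"));im=r["image"].astype(int).sum(2)
for row in (158,161,164,167): print(row,im[row,134:140].tolist())
rows=[]
for row in range(172,262,8):
    rr=im[row,120:200]; d=np.diff(rr); rows.append(row)
    i=[120+k+1 for k in np.argsort(-abs(d))[:7]]
    print(row,sorted(i),[int(d[k-121]) for k in sorted(i)])
print(R.from_quat(s["ee_rot"]).as_matrix()[:,0])
# tube in wrist frame: cap centres
A=plane(r,[[130,165],[188,164]],102.6);print(A,np.linalg.norm(A[1]-A[0]))
Z=s["position"][2]-66+48
B=plane(r,[[249.5,155],[250,310]],Z);print(Z,B,B.mean(0))
E
```

```text
158 [447, 448, 452, 452, 454, 452]
161 [402, 391, 390, 390, 391, 394]
164 [631, 633, 639, 638, 633, 635]
167 [664, 665, 663, 664, 664, 665]
172 [np.int64(129), np.int64(130), np.int64(158), np.int64(159), np.int64(186), np.int64(187), np.int64(189)] [120, 76, -76, -70, -206, -95, 73]
180 [np.int64(132), np.int64(138), np.int64(159), np.int64(179), np.int64(183), np.int64(184), np.int64(186)] [-227, 142, -143, -186, 170, 189, -257]
188 [np.int64(130), np.int64(131), np.int64(159), np.int64(160), np.int64(186), np.int64(187), np.int64(190)] [65, 156, -103, -154, -130, -178, 108]
196 [np.int64(131), np.int64(132), np.int64(145), np.int64(160), np.int64(187), np.int64(188), np.int64(190)] [77, 152, -63, -159, -240, -120, 84]
204 [np.int64(132), np.int64(133), np.int64(160), np.int64(161), np.int64(187), np.int64(188), np.int64(191)] [96, 122, -86, -74, -189, -151, 86]
212 [np.int64(133), np.int64(134), np.int64(161), np.int64(162), np.int64(188), np.int64(189), np.int64(191)] [117, 84, -135, -153, -241, -77, 110]
220 [np.int64(134), np.int64(162), np.int64(179), np.int64(180), np.int64(1
[... 259 characters left out ...]
nt64(148), np.int64(149), np.int64(150), np.int64(163), np.int64(189)] [54, 150, -63, -119, -109, -50, -101]
244 [np.int64(136), np.int64(137), np.int64(149), np.int64(152), np.int64(168), np.int64(189), np.int64(190)] [59, 166, -61, -145, 62, -78, -59]
252 [np.int64(137), np.int64(138), np.int64(150), np.int64(152), np.int64(154), np.int64(165), np.int64(190)] [63, 174, -61, -73, -59, -51, -83]
260 [np.int64(138), np.int64(139), np.int64(147), np.int64(149), np.int64(190), np.int64(197), np.int64(198)] [68, 164, -79, -108, -85, -90, -85]
[ 0. -1.  0.]
[[596.8  87.9 102.6]
 [537.3  86.1 102.6]] 59.54635764636573
251.2197204053914 [[475.4  54.3 251.2]
 [473.7 142.2 251.2]] [474.6  98.3 251.2]
```

```bash
python3 - <<'E'
from h import *
np.set_printoptions(precision=2,suppress=True)
r,s,e=pickle.load(open("im3.pkl","rb"))
l=plane(r,[[129.6,172],[133.4,212],[138.5,260]],102.6);q=plane(r,[[186.4,172],[188.3,212],[190.3,260]],102.6)
m=(l+q)/2;print(l,q,m)
for A in(l,q,m):print(np.degrees(np.arctan2(*(A[2]-A[0])[1::-1])))
print(np.degrees(np.arctan2(*R.from_quat(s["ee_rot"]).as_matrix()[1::-1,0])))
# bed left edge
b=plane(r,[[66,125],[93,300]],85);print(b,np.degrees(np.arctan2(*(b[1]-b[0])[1::-1])))
g=plane(r,[[10,107],[256,110]],165);print(g)
w=pickle.load(open("im0.pkl","rb"))["side"]
f=lambda x,y:[(x-400)/4+165,(y-300)/4+210]
# bridge front top corners in side: y= far/near
print(plane(w,[f(430,543),f(632,553)],165))
E
```

```text
[[597.92  95.22 102.6 ]
 [598.27 138.85 102.6 ]
 [598.36 196.37 102.6 ]] [[539.26  94.4  102.6 ]
 [539.23 137.84 102.6 ]
 [539.63 195.15 102.6 ]] [[568.59  94.81 102.6 ]
 [568.75 138.35 102.6 ]
 [568.99 195.76 102.6 ]]
89.7530485332513
89.78886632168982
89.77092165139946
-89.12937152660163
[[668.56  49.35  85.  ]
 [670.13 264.8   85.  ]] 89.58281938183984
[[659.77  32.   165.  ]
 [470.8   32.83 165.  ]]
[[624.27 251.32 165.  ]
 [510.58 248.77 165.  ]]
```

```bash
python3 -m pendant '[[-0.016,-0.0242,0,0,0,0.5,0],[-0.016,-0.0242,0,0,0,0,0],[-0.016,-0.0242,0,0,0,0,0],[-0.016,-0.0242,0,0,0,0,0],[0,0,0.03,0,0,0,0],[0,0,0.03,0,0,0,0],[0,0,0.03,0,0,0,0],[0,0,0.02,0,0,0,0],[0,0,0.01,0,0,0,0],[0,0,0,0,0,0,0],[0,0,0,0,0,0,0],[0,0,0,0,0,0,0]]'
python3 - <<'E'
from bench import arm
import pickle,cv2,numpy as np
r=arm.get_image("wrist");s=arm.read_state();e=arm.get_image("side");pickle.dump((r,s,e),open("im4.pkl","wb"));print(s["position"],s["ee_rot"],s["contact_force"])
a=r["image"][40:340,140:360,::-1];b=e["image"][170:320,140:290,::-1]
cv2.imwrite("pics/w4.png",np.hstack([cv2.resize(a,(396,540)),cv2.resize(b,(400,400)) if 0 else cv2.copyMakeBorder(cv2.resize(b,(400,400)),0,140,0,0,cv2.BORDER_CONSTANT)]))
E
```

```text
clock: 8.25
position: [570.5, 165.6, 151.8]
ee_rot: [0.709, -0.705, 0.0, -0.001]
contact_force: [0.6, -0.2, -0.2]
gripper_width: 19.8
grasp_force: 59.1
[570.38964028 165.74576891 151.80100577] [ 7.08852226e-01 -7.05355542e-01  4.55246085e-04 -1.36878363e-03] [-0.091854   -0.25968425 -1.22057023]
```

View pics/w4.png

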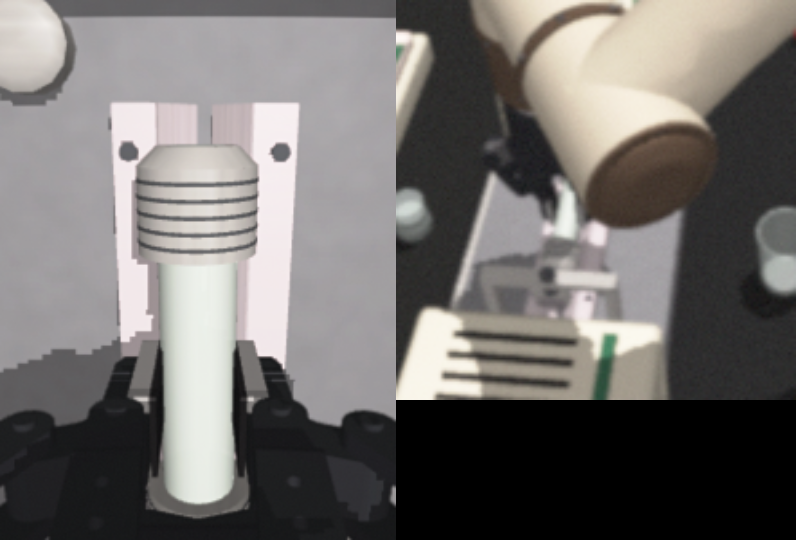

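```bash
python3 - <<'E'
from h import *
np.set_printoptions(precision=2,suppress=True)
r,s,e=pickle.load(open("im4.pkl","rb"))
c=lambda x,y:[140+x/1.8,40+y/1.8]
print("trough end",plane(r,[c(110,103),c(298,103)],102.6),"bed/housing",plane(r,[c(200,15)],85))
print("rear face",plane(r,[c(198,145)],144.8),"widest",plane(r,[c(136,180),c(259,180)],133.8))
print("inner edge rear cap",plane(r,[c(198,262)],149.8))
f=lambda x,y:[140+(x-396)*.375,170+y*.375]
print("side bridge near top edge",plane(e,[f(560,290),f(612,290)],165),"far",plane(e,[f(560,272)],165))
E
```

```text
trough end [[599.54  87.15 102.6 ]
 [541.14  86.89 102.6 ]] bed/housing [[571.68  58.48  85.  ]]
rear face [[572.12  98.59 144.8 ]] widest [[588.33 107.86 133.8 ]
 [556.11 107.72 133.8 ]]
inner edge rear cap [[571.99 125.83 149.8 ]]
side bridge near top edge [[555.57 266.55 165.  ]
 [512.9  263.13 165.  ]] far [[558.81 249.35 165.  ]]
```

The tube stands 1.8 mm to the robot's far side of the trough line (trough centre at crop column 204, tube at 198). They are parallel. The rear face is 11 mm inside the trough end and the front is clear of the roller. I shift it and lower it.

```bash
python3 -m pendant '[[0,0.0018,0.005,0,0,0,0],[0,0,0.008,0,0,0,0],[0,0,0.006,0,0,0,0],[0,0,0.001,0,0,0,0],[0,0,0,0,0,0,0],[0,0,0,0,0,0,0]]'
python3 -m pendant '[[0,0,0.001,0,0,0,0],[0,0,0.001,0,0,0,0],[0,0,0,0,0,0,0],[0,0,0,0,0,0,0]]'
```

```text
clock: 8.95
position: [567.8, 165.6, 130.1]
ee_rot: [0.709, -0.705, -0.0, 0.0]
contact_force: [-0.1, 0.8, -1.3]
gripper_width: 19.5
grasp_force: 59.0
clock: 9.35
position: [568.4, 165.7, 129.0]
ee_rot: [0.709, -0.705, 0.0, -0.001]
contact_force: [0.0, -0.7, 2.6]
gripper_width: 19.7
grasp_force: 59.5
```

```bash
python3 -m pendant '[[0,0,0,0,0,0,0.024],[0,0,0,0,0,0,0.028],[0,0,0,0,0,0,0.04],[0,0,0,0,0,0,0.05],[0,0,0,0,0,0,0.05],[0,0,-0.02,0,0,0,0.05],[0,0,-0.03,0,0,0,0.05],[0,0,-0.03,0,0,0,0.05],[0,0,-0.02,0,0,0,0.05],[0,0,0,0,0,0,0.05],[0,0,0,0,0,0,0.05]]'
python3 - <<'E'
from bench import arm
import pickle,cv2,numpy as np
r=arm.get_image("wrist");s=arm.read_state();pickle.dump((r,s),open("im5.pkl","wb"));print(s["position"],s["ee_rot"],s["contact_force"])
cv2.imwrite("pics/w5.png",r["image"][:,:,::-1])
E
```

```text
clock: 10.45
position: [567.5, 165.5, 228.1]
ee_rot: [0.709, -0.705, -0.0, -0.0]
contact_force: [0.6, 0.1, -0.9]
gripper_width: 49.7
grasp_force: 0.0
[567.13933559 165.34042891 227.18782035] [ 7.08867846e-01 -7.05340600e-01 -5.27562862e-04  8.58072108e-04] [ 0.26560362 -0.06552713 -1.43386788]
```

View pics/w5.png

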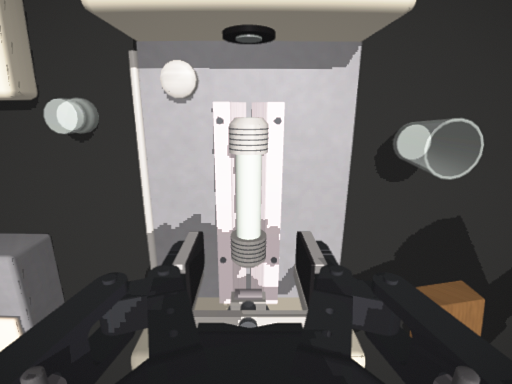

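The tube lies centred in the trough, its caps at (248,137) and (249,247), with the roller ahead at (250,300). I close the fingers, move behind the rear cap and go down.

```bash
python3 -m pendant '[[0.03,0,0,0,0,0,0],[0.03,0,0,0,0,0,0],[0.028,0,0,0,0,0,0],[0,0,0,0,0,0,0],[0,0,0,0,0,0,0],[0,0,0.03,0,0,0,0],[0,0,0.03,0,0,0,0],[0,0,0.02,0,0,0,0],[0,0,0.01,0,0,0,0],[0,0,0,0,0,0,0],[0,0,0,0,0,0,0]]'
python3 - <<'E'
from bench import arm
import pickle,cv2,numpy as np
r=arm.get_image("scene");s=arm.read_state();print(s["position"],s["ee_rot"],s["contact_force"],s["gripper_width"])
E
```

```text
clock: 11.6
position: [568.9, 78.2, 138.9]
ee_rot: [0.709, -0.705, 0.0, -0.0]
contact_force: [-0.6, 0.6, 0.8]
gripper_width: -0.2
grasp_force: 0.0
[569.14808698  78.15694567 139.3957882 ] [ 7.09226687e-01 -7.04979625e-01  5.77960973e-04 -9.49134072e-04] [ 0.14979402  0.98722851 -0.37978556] 0.02131319355350836
```

```bash
python3 -m pendant '[[0,0,0.005,0,0,0,0],[0,0,0.004,0,0,0,0],[0,0,0,0,0,0,0],[0,0,0,0,0,0,0]]'
python3 -m pendant '[[-0.002,0,0,0,0,0,0],[-0.002,0,0,0,0,0,0],[-0.002,0,0,0,0,0,0],[-0.001,0,0,0,0,0,0],[-0.001,0,0,0,0,0,0],[-0.001,0,0,0,0,0,0],[-0.001,0,0,0,0,0,0],[0,0,0,0,0,0,0],[0,0,0,0,0,0,0]]'
```

```text
clock: 12.05
position: [568.3, 77.5, 129.4]
ee_rot: [0.709, -0.705, 0.0, -0.0]
contact_force: [-0.0, -0.0, 0.2]
gripper_width: -0.1
grasp_force: 0.0
clock: 12.95
position: [568.2, 87.5, 129.3]
ee_rot: [0.709, -0.705, -0.0, 0.0]
contact_force: [0.4, 0.3, -0.9]
gripper_width: 0.5
grasp_force: 0.0
```

```bash
python3 -m pendant '[[-0.001,0,0,0,0,0,0],[-0.001,0,0,0,0,0,0],[-0.001,0,0,0,0,0,0],[-0.001,0,0,0,0,0,0],[-0.001,0,0,0,0,0,0],[-0.001,0,0,0,0,0,0]]'
python3 -m pendant '[[-0.001,0,0,0,0,0,0],[-0.001,0,0,0,0,0,0],[-0.001,0,0,0,0,0,0],[-0.001,0,0,0,0,0,0],[-0.001,0,0,0,0,0,0],[-0.001,0,0,0,0,0,0]]'
python3 -m pendant '[[-0.001,0,0,0,0,0,0],[-0.001,0,0,0,0,0,0],[-0.001,0,0,0,0,0,0],[-0.001,0,0,0,0,0,0],[-0.001,0,0,0,0,0,0]]'
python3 -m pendant '[[-0.001,0,0,0,0,0,0],[-0.001,0,0,0,0,0,0],[-0.001,0,0,0,0,0,0],[-0.001,0,0,0,0,0,0]]'
```

```text
clock: 13.55
position: [568.2, 93.6, 129.3]
ee_rot: [0.709, -0.705, -0.0, 0.0]
contact_force: [1.0, -0.3, 0.7]
gripper_width: -0.1
grasp_force: 0.6
clock: 14.15
position: [568.2, 99.6, 129.3]
ee_rot: [0.709, -0.705, -0.0, -0.0]
contact_force: [0.9, -1.6, 0.6]
gripper_width: -0.1
grasp_force: 0.6
clock: 14.65
position: [568.2, 104.6, 129.3]
ee_rot: [0.709, -0.705, -0.0, -0.0]
contact_force: [1.2, -1.5, 0.0]
gripper_width: -0.1
grasp_force: 0.5
clock: 15.05
position: [568.1, 108.6, 129.3]
ee_rot: [0.709, -0.705, -0.0, -0.0]
contact_force: [0.6, -1.4, -0.6]
gripper_width: -0.2
grasp_force: 0.5
```

```bash
python3 -m pendant '[[-0.001,0,0,0,0,0,0],[-0.001,0,0,0,0,0,0]]'
python3 -m pendant '[[-0.001,0,0,0,0,0,0],[-0.001,0,0,0,0,0,0]]'
python3 -m pendant '[[-0.001,0,0,0,0,0,0],[-0.001,0,0,0,0,0,0]]'
python3 -m pendant '[[-0.001,0,0,0,0,0,0],[-0.001,0,0,0,0,0,0]]'
python3 -m pendant '[[-0.001,0,0,0,0,0,0],[-0.001,0,0,0,0,0,0]]'
python3 - <<'E'
from bench import arm
import pickle,cv2,numpy as np
r=arm.get_image("wrist");e=arm.get_image("side");s=arm.read_state();pickle.dump((r,s,e),open("im6.pkl","wb"));print(s["position"],s["contact_force"])
cv2.imwrite("pics/w6.png",np.hstack([r["image"][60:384,100:400,::-1],cv2.resize(e["image"][200:310,150:270,::-1],(354,324),interpolation=2)]))
E
```

```text
clock: 15.25
position: [568.1, 110.6, 129.3]
ee_rot: [0.709, -0.705, 0.0, -0.0]
contact_force: [0.8, -1.0, 0.3]
gripper_width: 0.2
grasp_force: 0.5
clock: 15.45
position: [568.0, 111.7, 129.4]
ee_rot: [0.709, -0.705, 0.0, 0.001]
contact_force: [1.2, -6.7, 0.1]
gripper_width: 0.4
grasp_force: 3.5
clock: 15.65
position: [567.9, 112.6, 129.5]
ee_rot: [0.709, -0.705, 0.001, 0.002]
contact_force: [1.6, -9.0, 1.4]
gripper_width: -0.4
grasp_force: 4.4
clock: 15.85
position: [567.9, 114.5, 129.5]
ee_rot: [0.709, -0.705, 0.001, 0.002]
contact_force: [1.1, -8.6, 0.9]
gripper_width: -0.1
grasp_force: 4.2
clock: 16.05
position: [567.9, 116.7, 129.5]
ee_rot: [0.709, -0.705, 0.001, 0.001]
contact_force: [1.5, -6.5, 2.1]
gripper_width: -0.0
grasp_force: 3.6
[567.88014413 116.92904896 129.51277419] [ 0.22655345 -6.40840536  1.19903065]
```

View pics/w6.png

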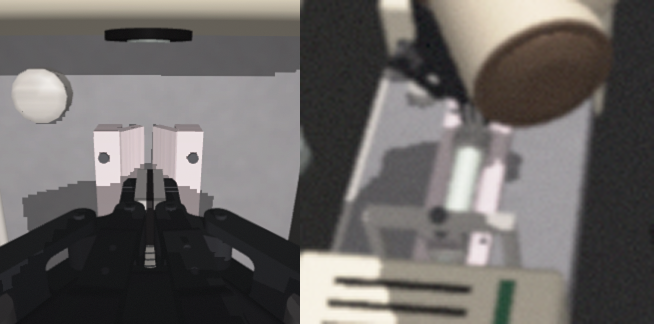

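Wrist crop: the closed fingers are on the trough line at (150,190), behind the tube. Side crop: the tube is straight in the trough with its front under the roller at (437,215). I go on slowly and watch the drag.

```bash
for i in 1 2 3 4 5; do python3 -m pendant '[[-0.0005,0,0,0,0,0,0],[-0.0005,0,0,0,0,0,0],[-0.0005,0,0,0,0,0,0]]' | grep -E "posi|contact"; done
```

```text
position: [567.9, 118.4, 129.5]
contact_force: [1.8, -7.1, 0.7]
position: [567.9, 119.9, 129.5]
contact_force: [1.1, -6.4, 1.9]
position: [567.9, 121.5, 129.5]
contact_force: [1.5, -6.7, 1.0]
position: [567.9, 123.0, 129.5]
contact_force: [0.9, -5.7, 1.1]
position: [567.9, 124.5, 129.5]
contact_force: [1.1, -6.3, 1.1]
```

```bash
python3 -m pendant '[[-0.0005,0,0,0,0,0,0],[-0.0005,0,0,0,0,0,0]]' | grep -E "posi|contact"
python3 -m pendant '[[-0.0005,0,0,0,0,0,0],[-0.0005,0,0,0,0,0,0]]' | grep -E "posi|contact"
```

```text
position: [567.9, 125.5, 129.5]
contact_force: [1.5, -6.1, 1.7]
position: [567.9, 126.5, 129.5]
contact_force: [2.0, -7.8, 0.7]
```

```bash
python3 -m pendant '[[-0.0005,0,0,0,0,0,0],[-0.0005,0,0,0,0,0,0]]' | grep -E "posi|contact"
python3 -m pendant '[[-0.0005,0,0,0,0,0,0],[-0.0005,0,0,0,0,0,0]]' | grep -E "posi|contact"
```

```text
position: [567.9, 127.5, 129.5]
contact_force: [0.3, -7.3, 1.8]
position: [567.9, 128.5, 129.5]
contact_force: [0.9, -6.7, 1.1]
```

```bash
python3 -m pendant '[[-0.0005,0,0,0,0,0,0],[-0.0005,0,0,0,0,0,0]]' | grep -E "posi|contact"
python3 -m pendant '[[-0.0005,0,0,0,0,0,0],[-0.0005,0,0,0,0,0,0]]' | grep -E "posi|contact"
```

```text
position: [567.9, 129.5, 129.5]
contact_force: [1.5, -7.1, 2.1]
position: [567.9, 130.5, 129.5]
contact_force: [0.9, -6.3, 1.8]
```

```bash
python3 -m pendant '[[-0.0005,0,0,0,0,0,0],[-0.0005,0,0,0,0,0,0]]' | grep -E "posi|contact"
python3 -m pendant '[[-0.0005,0,0,0,0,0,0],[-0.0005,0,0,0,0,0,0]]' | grep -E "posi|contact"
```

```text
position: [567.9, 131.5, 129.5]
contact_force: [0.1, -7.1, 0.8]
position: [567.9, 132.5, 129.5]
contact_force: [1.6, -6.2, 1.2]
```

```bash
python3 -m pendant '[[-0.0005,0,0,0,0,0,0],[-0.0005,0,0,0,0,0,0]]' | grep -E "posi|contact"
python3 -m pendant '[[-0.0005,0,0,0,0,0,0],[-0.0005,0,0,0,0,0,0]]' | grep -E "posi|contact"
```

```text
position: [567.9, 133.1, 129.5]
contact_force: [1.5, -9.2, 1.8]
position: [567.8, 133.4, 129.6]
contact_force: [3.4, -12.1, 2.1]
```

```bash
python3 -m pendant '[[-0.0005,0,0,0,0,0,0],[-0.0005,0,0,0,0,0,0]]' | grep -E "posi|contact"
python3 -m pendant '[[-0.0005,0,0,0,0,0,0],[-0.0005,0,0,0,0,0,0]]' | grep -E "posi|contact"
```

```text
position: [567.8, 133.6, 129.6]
contact_force: [2.6, -14.1, 1.7]
position: [567.7, 133.8, 129.6]
contact_force: [2.7, -15.6, 2.6]
```

```bash
python3 -m pendant '[[0.0005,0,0,0,0,0,0],[0,0,0,0,0,0,0],[0,0,0,0,0,0,0],[0,0,0,0,0,0,0],[0,0,0,0,0,0,0],[0,0,0,0,0,0,0]]' | grep -E "posi|contact"
python3 -m pendant '[[0.001,0,0,0,0,0,0],[0.001,0,0,0,0,0,0],[0.001,0,0,0,0,0,0],[0.001,0,0,0,0,0,0],[0.002,0,0,0,0,0,0],[0.004,0,0,0,0,0,0],[0.005,0,0,0,0,0,0],[0.005,0,0,0,0,0,0],[0,0,-0.02,0,0,0,0],[0,0,-0.04,0,0,0,0],[0,0,-0.04,0,0,0,0],[0,0,0,0,0,0,0]]' | grep -E "posi|contact"
python3 - <<'E'
from bench import arm
import pickle,cv2,numpy as np
r=arm.get_image("wrist");e=arm.get_image("side");s=arm.read_state();pickle.dump((r,s,e),open("im7.pkl","wb"));print(s["position"],s["contact_force"])
cv2.imwrite("pics/w7.png",np.hstack([r["image"][60:384,100:400,::-1],cv2.resize(e["image"][200:310,150:270,::-1],(354,324),interpolation=2)]))
E
```

```text
position: [567.7, 133.8, 129.6]
contact_force: [2.5, -14.5, 2.3]
position: [571.3, 118.3, 236.0]
contact_force: [-0.3, 0.2, 0.1]
[568.25923877 117.58637267 230.42443408] [-0.87738557 -0.49660396 -1.15112523]
```

View pics/w7.png

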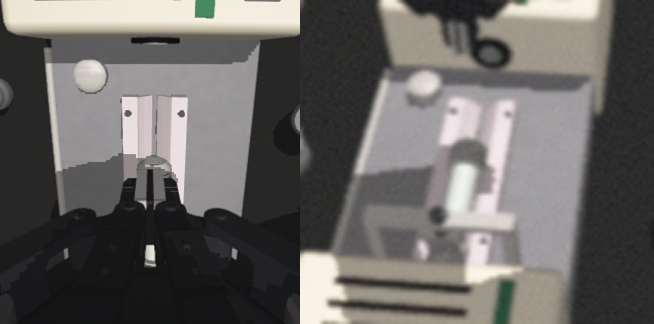

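The tube lies straight in the trough, with its rear cap at side crop (467,150) and its front under the roller. The spare cap is untouched and the gripper is clear, so I hand it in.

```bash
python3 -c "
from bench import arm
print(arm.job_done())"
```

```text
the job is handed in; nothing more can be done
None
```

The short tube is in the trough under the roller and was pressed on the stop ring with an estimated 8 to 9 N (total push less the steady drag), a little above the 7 N asked; I then let go and handed the job in, and the hand-in gave no verdict.

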